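Put the odds and ends back in the kitchen organiser

ROBOT

A 7-joint arm with a two-finger parallel gripper is mounted at the origin on the work surface. World frame = base frame: x ahead of the robot, y to its left, z up, the work surface at z = 0. Lengths are in m, angles in rad, forces in N, time in s.
With the tool pointing down it reaches from about 0.4 to 0.9 m from the base axis. Payload 5.5 kg.
Tool frame: the origin (TCP) lies midway between the tips of the shut fingers; the grasp point (between the pads) lies 19 mm behind it (manip.grip_depth is the distance from the TCP to the grasp point, in m); z points along the fingers, y is the line along which they close (so a half turn about z gives the same grasp; the last joint's range is limited). The gripper opens to 92 mm and grips with 3 to 60 N. Pads are 19 mm wide; open, the fingers measure 130 mm over their backs; the gripper's body (75 mm by 190 mm) begins 47 mm behind the grasp point.
Start: joints at [1.514, 0.501, -0.427, 1.55, 0.221, 1.138, -0.21], TCP at [0.204, -0.617, 0.227] pointing down, gripper open.
Joint ranges: [-2.88, 2.88], [-0.31, 2.03], [-1.54, 1.56], [0.2, 2.42], [-1.41, 4.55], [0.19, 2.02], [-2.57, 2.57]. Speed limits (rad/s): [2.57, 2.57, 3.14, 3.14, 3.14, 3.14, 3.14].

INTERFACE

Orientations are given as a unit quaternion [x, y, z, w].
In Python, from bench import manip, effector, viewer gives the robot as it stands. Calls block until the motion is done:
- manip.move_pose(position, orientation): joint-space move of the TCP to a pose.
- manip.servo_line(position, ori=None, vel=0.15): straight line of the TCP; ori=None keeps the orientation; vel is the mean speed in m/s.
- manip.movej(angles): joint-space move.
- effector.open_jaws() and effector.close(f_grip=None): open the fingers fully, or close them until they stop; f_grip is the grip in N (None keeps the last).
- manip.sleep(seconds).
- manip.solve_ik(position, orientation): joint angles nearest the present ones, or None.
- viewer.get_image(name): name is "scene" or "side" or "wrist"; returns the picture (400x640x3 uint8, red, green, blue); there is no depth.
- viewer.get_calibration(name): a dict with "vfov" (degrees; the focal length in pixels is half the picture's height over the tangent of half this angle, whatever the lens; pixels are square), "cx", "cy" (the principal point, pixels), "eye" and "attitude" of the camera in the world. Camera axes: x right, y down, z forward; pixel columns grow to the right and rows downward; lengths in m; the calibration is good to about 2 mm. A picture is of the moment at which its call begins: read the wrist's pose just before it. get_calibration takes no time and is no camera call; for the wrist camera it gives the pose at the moment of the call.
A pose or a line that the arm cannot do raises manip.PlanningError and nothing moves.
- manip.hand_in(): hands the job in; it is judged then, once.
Readings, each from a call of its own:
- manip.current_clock(): time.
- manip.current_q(): joint angles.
- manip.current_joint_velocities(): joint speeds.
- manip.current_tau(): joint torques, N m.
- manip.current_tool_pos(): TCP position.
- manip.current_tcp_rot(): TCP orientation.
- manip.current_force(): force on the tool from outside, world axes, zero at the start.
- manip.current_wrist_torque(): the same for the moment, N m.
- manip.current_finger_gap(): finger opening in m.
- manip.current_gripper_force(): force on a finger pad.
Only numpy, scipy, OpenCV 4.12 (cv2) and the standard library are available. Lean on these libraries where they do the work, as an engineer would, in place of code of your own. Each camera call takes 0.05 s, during which the arm holds its last target. There are 200 camera calls.

TASK

Tidy the counter: put the wooden clothes peg, the egg cup and the napkin ring each into the tray of the open drawer that already holds its like, the egg cup and the ring standing upright on the tray's floor and the peg lying flat on it. Put the empty tin into the recycling caddy by pushing it down through the sprung flap in the top, so that it is right inside and the flap shuts again. Leave the lidded tumbler standing where it is.

Things in the scene. Friction and masses are not known exactly. Their poses are not given: they have to be found in the camera images.
- peg: wooden clothes peg lying on its side on the counter, 72 mm long (its x), about 15 mm wide at the middle (y), 12 mm thick (z up), 15 g; origin at the middle of its underside. Any yaw
- egg_cup: white ceramic egg cup standing on its foot, 62 mm high, 48 mm outside diameter over its upper 26 mm, narrow stem and 42 mm foot below, 80 g; origin at the centre of its underside, z up
- napkin_ring: plain steel napkin ring standing on end like a short tube, 44 mm outside and 38 mm inside diameter, 30 mm high, open at both ends, 50 g; origin at the centre of its underside, z along its axis, up
- tin: small empty open-topped steel food tin with a paper band, 50 mm diameter, 56 mm high, wall 3 mm, 50 g, standing upright; origin at the centre of its underside, z up
- tray_pegs: grey tray, 180 (x) by 92 (y) by 28 mm high, walls and floor 3 mm, fixed in the organiser's open drawer; two fixed pegs, 12 mm high, lie in its far half (x 5 to 83 mm), near half (x below 0) empty. Origin: centre of its underside, 101 mm above the counter; x points away from the robot. Three such trays stand side by side along y, in any order. Drawer walls rise 6 mm above the rims
- tray_cups: the same kind of tray in the same drawer (origin, axes, sizes as the peg tray), with one fixed egg cup, 62 mm high, in its far half at x = 50 mm, y = 0; near half empty. For all trays: the organiser's closed top, 49 mm above the tray's underside, begins at x = 100 mm
- tray_rings: the same kind of tray in the same drawer, with one fixed napkin ring (30 mm high) standing in its far half at x = 50 mm, y = 0; near half empty. Origin, axes and sizes as for the peg tray
- caddy: grey box fixed on the counter, 160 (x) by 200 (y) by 144 mm high, walls 4 mm; origin at the centre of its underside, z up. In the middle of its top an opening of 96 mm (x) by 130 mm (y) is shut by a thin aluminium flap level with the top, hinged at its far (+x) edge; the near edge swings down inside. Empty; floor 4 mm above the counter
- caddy_flap (a joint): angle of the caddy's flap: 0 shut and level, grows as its near edge swings down, to 1.4 rad. A weak spring holds it shut; about 0.3 N at its middle starts to open it and it shuts by itself when nothing presses it
- tumbler: lidded glass tumbler standing on the counter, 72 mm diameter, 118 mm high with its white lid and knob, 350 g; origin at the centre of its underside. Not to be disturbed

How it is judged:
By the outcome, as a careful person would: the job done as asked, in the order asked, and still so for the second after the job is handed in, with the robot touching nothing.
It also fails if it takes over 102 s, if anything falls off the work surface, if the arm or the gripper's body presses on something with over 40 N, if the wrist force passes 120 N, or if a joint passes its speed limit or range.

## Working session

There is one attempt and no reset: what is moved stays moved. The work goes in short steps, each a Python script; the robot and the scene stay as the last script left them, time stands still between calls to the robot, and variables do not carry over. Pictures are saved under pics/ and viewed, at most 14 in all, crops included, and the job is handed in when it is done.

```bash
ls; mkdir -p pics; python3 - <<'E'
from bench import manip, effector, viewer
import cv2
print(manip.current_clock(), manip.current_tool_pos(), manip.current_tcp_rot(), manip.grip_depth)
for n in ("scene","side","wrist"):
    print(n, viewer.get_calibration(n))
    cv2.imwrite(f"pics/{n}0.png", viewer.get_image(n)[:,:,::-1])
E
```

```text
pics
0.0 [ 0.20409944 -0.61640214  0.22570198] [ 9.87240743e-01  1.59231983e-01 -1.07540577e-04 -9.37795443e-04] 0.0188
scene {'vfov': 54.5112401003036, 'cx': 317.5647916951493, 'cy': 199.2238483042897, 'eye': array([0.85967994, 0.62462006, 0.8192099 ]), 'attitude': array([ 0.20596046,  0.89776802, -0.37875156, -0.09022267])}
side {'vfov': 53.5595576830332, 'cx': 320.380525950625, 'cy': 201.34477248708646, 'eye': array([ 0.36193959, -0.75150312,  0.54369671]), 'attitude': array([ 0.86338174, -0.09356512,  0.05327956, -0.49292882])}
wrist {'vfov': 60.0700522590276, 'cx': 325.9966450337658, 'cy': 199.43719128188258, 'eye': array([ 0.27301655, -0.59217372,  0.38324639]), 'attitude': array([ 0.80335107, -0.57977956, -0.08033355,  0.10967788])}
```

View pics/scene0.png

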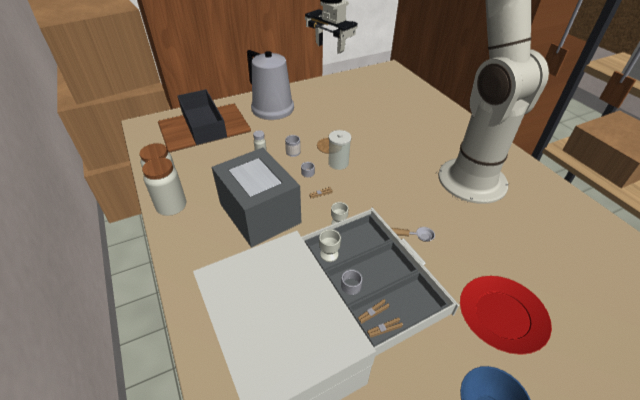

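View pics/side0.png

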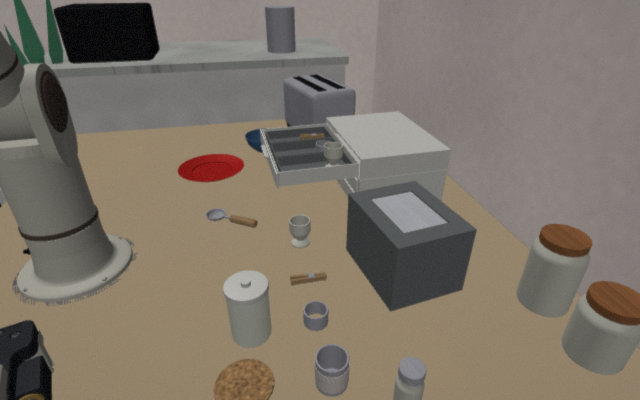

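The scene view shows the cup tray at (345,238), ring tray (370,270) and peg tray (400,305), with the caddy flap at (255,177). On the counter are the egg cup (340,212), peg (321,193), ring (308,170), tin (293,146) and tumbler (340,150). The side view shows the cup (300,232), peg (308,278), ring (316,316), tin (332,370), tumbler (249,310) and flap (409,211).

```bash
cat > h.py <<'E'
import numpy as np, cv2
from scipy.spatial.transform import Rotation as R
from bench import manip, effector, viewer
def ray(c,uv):
    f=200/np.tan(np.radians(c["vfov"])/2)
    d=R.from_quat(c["attitude"]).apply([(uv[0]-c["cx"])/f,(uv[1]-c["cy"])/f,1.])
    return np.array(c["eye"]),d/np.linalg.norm(d)
def onplane(c,uv,z):
    e,d=ray(c,uv); return e+d*(z-e[2])/d[2]
def tri(a,b):
    "two (calib,uv): midpoint and gap"
    (e1,d1),(e2,d2)=ray(*a),ray(*b)
    s=np.linalg.lstsq(np.c_[d1,-d2],e2-e1,rcond=None)[0]
    p,q=e1+d1*s[0],e2+d2*s[1]; return (p+q)/2,np.linalg.norm(p-q)
def proj(c,p):
    f=200/np.tan(np.radians(c["vfov"])/2)
    v=R.from_quat(c["attitude"]).inv().apply(np.array(p)-c["eye"])
    return np.array([c["cx"]+f*v[0]/v[2],c["cy"]+f*v[1]/v[2]])
def down(yaw):
    "tool down; closing line (tool y) at angle yaw from world y"
    return (R.from_euler("z",yaw)*R.from_quat([1,0,0,0])).as_quat()
E
python3 - <<'E'
from h import *
np.set_printoptions(precision=3,suppress=True)
S,D=viewer.get_calibration("scene"),viewer.get_calibration("side")
for n,a,b in [("cup rim",(340,209),(300,223)),("peg",(321,193),(308,278)),("ring top",(308,167),(316,309)),("tin top",(293,141),(332,358)),("tumbler knob",(340,135),(248,279)),("flap",(255,177),(409,211)),("trayfar cup",(330,237),(333,146)),("jar top",(259,134),(412,370))]:
    print(n,*tri((S,a),(D,b)))
for n,uv in [("cupslot",(364,228)),("ringslot",(393,258)),("pegslot",(423,291))]: print(n,onplane(S,uv,.104))
print("drawer corners",onplane(S,(375,211),.135),onplane(S,(455,305),.135))
c=viewer.get_calibration("wrist");T=R.from_quat(manip.current_tcp_rot())
print("cam in tool",T.inv().apply(c["eye"]-manip.current_tool_pos()),(T.inv()*R.from_quat(c["attitude"])).as_matrix())
E
```

```text
cup rim [ 0.473 -0.021  0.053] 0.004242664201139561
peg [ 0.467 -0.149  0.003] 0.0025811186060427805
ring top [ 0.461 -0.255  0.025] 0.0028905118516470455
tin top [ 0.46  -0.377  0.047] 0.002899861101355183
tumbler knob [ 0.35  -0.254  0.115] 0.003973532260726575
flap [ 0.665 -0.154  0.139] 0.0058175608562792466
trayfar cup [0.588 0.138 0.162] 0.0013353216259378764
jar top [ 0.558 -0.436  0.068] 0.003227098472978476
cupslot [0.475 0.105 0.104]
ringslot [0.462 0.213 0.104]
pegslot [0.454 0.314 0.104]
drawer corners [0.438 0.092 0.135] [0.434 0.381 0.135]
cam in tool [ 0.073 -0.002 -0.157] [[ 0.    -0.963 -0.269]
 [ 1.     0.    -0.   ]
 [ 0.    -0.269  0.963]]
```

```bash
python3 - <<'E'
from h import *
import json
C={}
for i,y in enumerate([-.3,-.12,.1,.27]):
    manip.move_pose([.50,y,.30],down(0)); manip.sleep(.15)
    c=viewer.get_calibration("wrist"); im=viewer.get_image("wrist")
    C[f"w{i}"]={k:np.array(v).tolist() for k,v in c.items()}
    cv2.imwrite(f"pics/w{i}.png",im[:,:,::-1])
json.dump(C,open("C.json","w")); print(manip.current_clock(),manip.current_tool_pos(),manip.current_q())
E
```

```text
4.9167 [0.50085117 0.26802681 0.29990457] [ 0.15228476  0.37816612 -0.88803211  1.66302719  0.30776494  1.24820163
 -2.37423866]
```

View pics/w1.png

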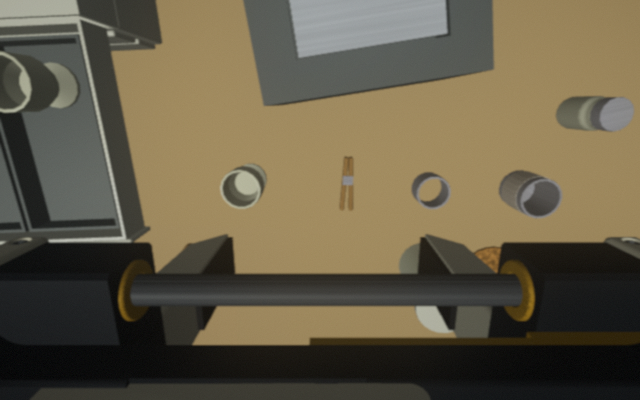

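View pics/w3.png

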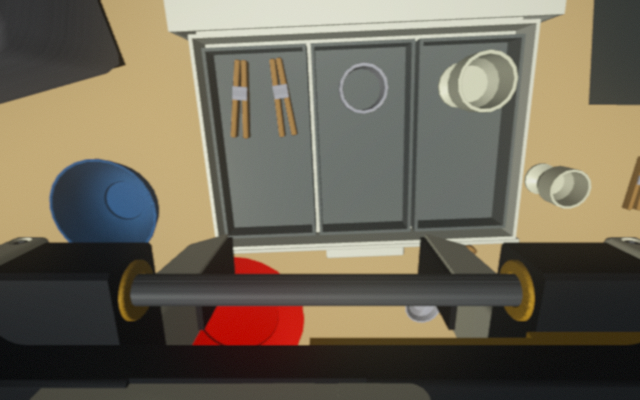

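View pics/w0.png

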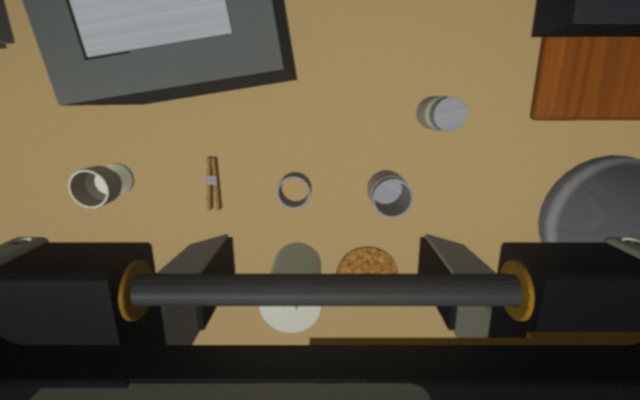

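View pics/w2.png

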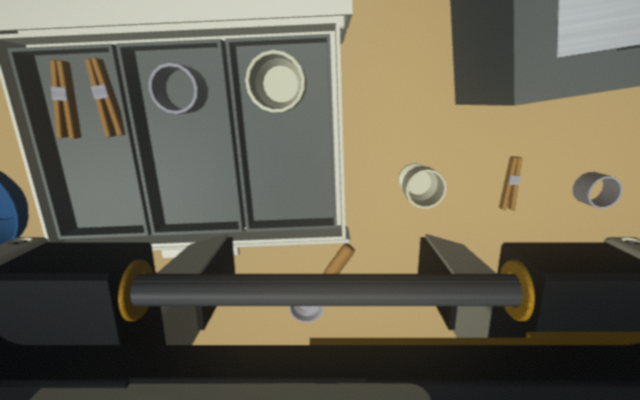

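The four wrist views show the cup rim at w0 (89,188), w1 (241,188), w2 (424,186). The ring top is at w0 (295,190) and w1 (431,190), and the tin rim at w0 (391,196) and w1 (540,197). The peg clip is at w0 (212,181), w1 (348,181) and w2 (514,181). In the drawer, tray order from the left is pegs, rings, cups: far ring w3 (364,88), far cup w3 (487,81). The caddy is turned by about 8°.

```bash
cat > m.py <<'E'
from h import *
import json
np.set_printoptions(precision=4,suppress=True)
C=json.load(open("C.json")); I={k:cv2.imread(f"pics/{k}.png") for k in C}
def circ(k,x,y,r,w=36):
    x0,y0=x-w,max(y-w,0); g=cv2.cvtColor(I[k][y0:y+w,x0:x+w],cv2.COLOR_BGR2GRAY)
    g=cv2.resize(g,None,fx=4,fy=4,interpolation=cv2.INTER_CUBIC)
    h=cv2.HoughCircles(g,cv2.HOUGH_GRADIENT_ALT,1.5,8,param1=120,param2=.5,minRadius=int(4*r*.75),maxRadius=int(4*r*1.3))
    if h is None: return (x,y),None
    c=min(h[0],key=lambda c:np.hypot(c[0]/4+x0-x,c[1]/4+y0-y))
    return ((c[0]+.5)/4-.5+x0,(c[1]+.5)/4-.5+y0),c[2]/4
for n,vs in dict(cup=[("w0",89,188,20),("w1",241,188,21),("w2",424,186,21)],ring=[("w0",295,190,17),("w1",431,190,18),("w2",602,190,18)],
    tin=[("w0",391,196,21),("w1",540,197,21)],fring=[("w2",174,89,24),("w3",364,88,24)],fcup=[("w2",275,82,29),("w3",487,81,30)]).items():
    u=[(v[0],)+circ(*v) for v in vs]
    print(n,[(a,np.round(b,1),r) for a,b,r in u])
    for j in range(1,len(u)): print("   ",*tri((C[u[0][0]],u[0][1]),(C[u[j][0]],u[j][1])))
# peg: orange, darker than counter
P={}
for k,x in (("w0",213),("w1",347),("w2",511)):
    roi=I[k][145:222,x-25:x+25]; lab=cv2.cvtColor(roi,cv2.COLOR_BGR2LAB).astype(float)
    m=(np.linalg.norm(lab-np.median(lab.reshape(-1,3),0),axis=2)>14).astype(np.uint8)
    n,l,s,c=cv2.connectedComponentsWithStats(m); b=1+np.argmax(s[1:,4])
    pts=np.argwhere(l==b)[:,::-1]+[x-25,145]
    r=cv2.minAreaRect(pts.astype(np.float32)); P[k]=r[0]
    W=np.array([onplane(C[k],p,.012)[:2] for p in pts]).astype(np.float32)
    q=cv2.minAreaRect((W*1000)); print("peg",k,len(pts),r,q)
for a,b in (("w0","w1"),("w0","w2"),("w1","w2")): print("  ",*tri((C[a],P[a]),(C[b],P[b])))
for n,a,b in [("flapL",(87,57),(298,58)),("flapR",(232,36),(450,37)),("boxL",(59,104),(265,104)),("boxR",(296,80),(493,68))]:
    print(n,*tri((C["w0"],a),(C["w1"],b)),onplane(C["w0"],a,.144),onplane(C["w1"],b,.144))
for n,a,b in [("rimdiv cup/ring near",(244,230),(413,231)),("div ring/peg near",(148,236),(318,236)),("div cup/ring far",(221,40),(414,38)),("div ring/peg far",(115,43),(310,42))]:
    print(n,*tri((C["w2"],a),(C["w3"],b)))
# enlarged crops for checking
a=cv2.resize(I["w1"][0:112,240:500],None,fx=3,fy=3); cv2.imwrite("pics/cad.png",a)
b=cv2.resize(I["w3"][20:262,180:545],None,fx=2.1,fy=2.1); cv2.imwrite("pics/drw.png",b)
E
python3 m.py
```

```text
cup [('w0', array([ 89.4, 190.6], dtype=float32), np.float32(18.83084)), ('w1', array([239.5, 189.1], dtype=float32), np.float32(19.886381)), ('w2', array([421. , 182.6], dtype=float32), np.float32(17.01412))]
    [ 0.4721 -0.0169  0.0563] 0.00239223932623143
    [ 0.4752 -0.015   0.0529] 0.010018157857692441
ring [('w0', array([293.5, 192.2], dtype=float32), np.float32(15.377953)), ('w1', array([428.4, 189.6], dtype=float32), np.float32(17.563913)), ('w2', array([600.9, 189.6], dtype=float32), np.float32(17.436615))]
    [ 0.4589 -0.2562  0.0116] 0.003852194033084048
    [ 0.4614 -0.2573  0.0222] 0.0033588801642178085
tin [('w0', array([385.4, 186.2], dtype=float32), np.float32(17.112041)), ('w1', array([539.2, 197.4], dtype=float32), np.float32(19.606821))]
    [ 0.4723 -0.3676  0.0694] 0.012684117406774333
fring [('w2', array([172.5,  90.9], dtype=float32), np.float32(21.262568)), ('w3', array([361.8,  87.6], dtype=float32), np.float32(25.164738))]
    [0.585  0.2371 0.1309] 0.0026245753971007625
fcup [('w2', array([273.5,  80.5], dtype=float32), np.float32(26.189945)), ('w3', arr
[... 813 characters left out ...]
007 ] 7.025526438303949e-06
flapL [ 0.6092 -0.0968  0.1417] 0.00025647319891637974 [ 0.6091 -0.0983  0.144 ] [ 0.6088 -0.097   0.144 ]
flapR [ 0.6243 -0.2226  0.1474] 0.00033864840094909455 [ 0.6251 -0.2218  0.144 ] [ 0.6247 -0.2237  0.144 ]
boxL [ 0.5712 -0.0674  0.145 ] 0.0005455828638365225 [ 0.5709 -0.0667  0.144 ] [ 0.5715 -0.0673  0.144 ]
boxR [ 0.5969 -0.272   0.1234] 0.01062936152921317 [ 0.5904 -0.274   0.144 ] [ 0.6004 -0.2625  0.144 ]
rimdiv cup/ring near [0.4492 0.182  0.1301] 0.0011688117239003488
div ring/peg near [0.4449 0.2777 0.1335] 0.0002174930199929754
div cup/ring far [0.6274 0.1915 0.125 ] 0.00151047959128057
div ring/peg far [0.6241 0.2831 0.1292] 0.0006215204279409731
```

```bash
python3 -c "
import cv2,numpy as np
a=cv2.imread('pics/cad.png');b=cv2.imread('pics/drw.png')[:255]
o=np.zeros((336+255,780,3),np.uint8);o[:336]=a[:,:780];o[336:,:b.shape[1]]=b[:,:780];cv2.imwrite('pics/both.png',o)"
```

```text
(no output)
```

View pics/both.png

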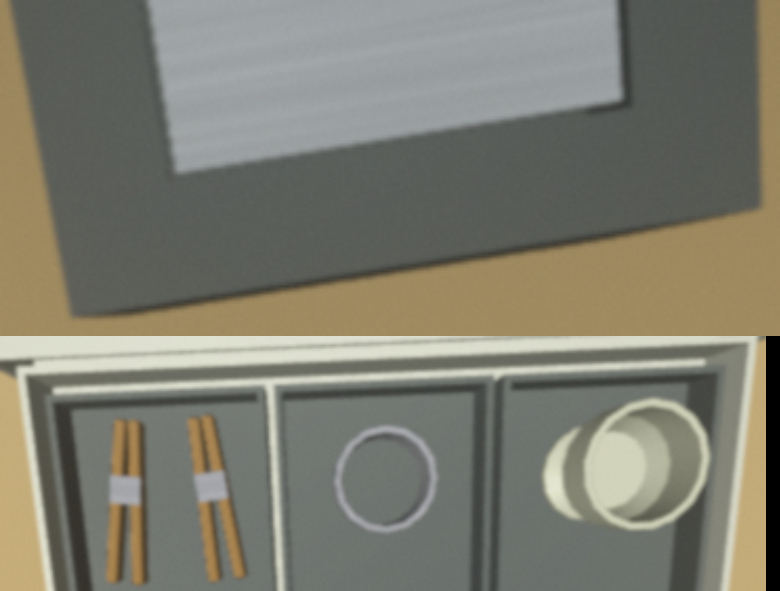

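The crop confirms the caddy flap's straight near edge, about 7° off, and the drawer order pegs, rings, cups, also yawed about 3°. The heights agree with the given sizes: cup rim 0.056, tray rims 0.130, box top 0.142 to 0.147. I'm starting with the peg.

```bash
cat >> h.py <<'E'
DY=.051; EX=np.array([np.cos(DY),np.sin(DY)]); EY=np.array([-EX[1],EX[0]])
TRAY=dict(cups=np.array([.5404,.1383]),rings=np.array([.5351,.2346]),pegs=np.array([.5302,.3305]))
def slot(t,x,y=0.): return TRAY[t]+EX*x+EY*y
def best(p,yaws):
    q0=manip.current_q(); c=[]
    for y in yaws:
        q=manip.solve_ik(list(p),down(y))
        if q is not None: c.append((abs(np.array(q)-q0).max(),y))
    return down(min(c)[1])
def goto(xy,z,yaw): 
    o=best([*xy,z],[yaw,yaw+np.pi,yaw-np.pi]); manip.move_pose([*xy,z],o)
def line(xy,z,v=.15): manip.servo_line([*xy,z],vel=v)
def stat(s=""): print(s,round(manip.current_clock(),2),np.round(manip.current_tool_pos(),4),"gap",round(manip.current_finger_gap(),4),"F",np.round(manip.current_force(),2),round(manip.current_gripper_force(),1))
def snap(n,name="wrist"):
    c=viewer.get_calibration(name); im=viewer.get_image(name)[:,:,::-1].copy(); cv2.imwrite(f"pics/{n}.png",im); return c,im
E
python3 - <<'E'
from h import *
p=(.469,-.148)
goto(p,.12,0); line(p,.006,.12); effector.close(f_grip=12); stat("grip")
line(p,.25,.3); stat("lift")
s=slot("pegs",-.016); goto(s,.24,DY+np.pi/2); stat("above"); snap("pegabove","scene")
E
```

```text
grip 8.86 [ 0.469 -0.148  0.006] gap 0.0141 F [-0.28  0.78  0.07] 11.9
lift 9.82 [ 0.4678 -0.148   0.2487] gap 0.0143 F [ 0.22 -0.24 -0.48] 11.9
above 11.57 [0.5152 0.328  0.2396] gap 0.0145 F [ 0.37 -0.68 -0.46] 11.9
```

```bash
python3 - <<'E'
from h import *
s=slot("pegs",-.016); line(s,.135,.15); manip.sleep(.2); line(s,.1185,.05); manip.sleep(.3); stat("low")
effector.open_jaws(); stat("open"); line(s,.16,.15)
goto((.50,.30),.30,DY); manip.sleep(.15); snap("pegdone"); stat()
E
```

```text
low 13.46 [0.5143 0.3298 0.1187] gap 0.0145 F [ 0.65 -0.53  0.18] 11.9
open 14.74 [0.5142 0.3297 0.1185] gap 0.0919 F [ 0.67  0.88 -0.02] 0.0
 16.56 [0.4997 0.2998 0.2991] gap 0.0917 F [ 1.35 -0.05 -0.1 ] 0.0
```

View pics/pegdone.png

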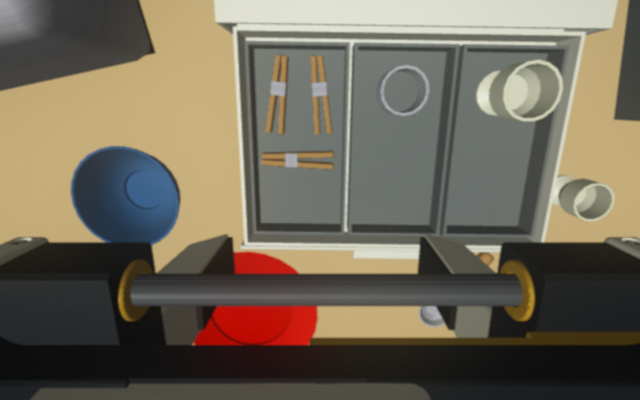

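The image shows the peg lying flat at (297,160) in the near half of its tray. The egg cup is next.

```bash
python3 - <<'E'
from h import *
p=(.4722,-.0178)
goto(p,.15,0); line(p,.040,.12); effector.close(f_grip=20); stat("grip")
line(p,.26,.25)
s=slot("cups",-.044); goto(s,.25,DY); line(s,.165,.15); manip.sleep(.2); line(s,.145,.04); manip.sleep(.3); stat("low")
effector.open_jaws(); stat("open"); line(s,.25,.2)
goto((.50,.22),.30,DY); manip.sleep(.15); snap("cupdone"); stat()
E
```

```text
grip 19.73 [ 0.4717 -0.0194  0.0394] gap 0.0467 F [ 0.45 -4.95 -2.41] 20.0
low 23.3 [0.4966 0.1361 0.1452] gap 0.0468 F [-0.38  0.17 -0.08] 20.0
open 24.18 [0.4965 0.1361 0.145 ] gap 0.0913 F [-0.26  0.44 -0.65] 0.0
 25.53 [0.4997 0.2182 0.2984] gap 0.0917 F [ 0.67 -0.16 -0.38] 0.0
```

View pics/cupdone.png

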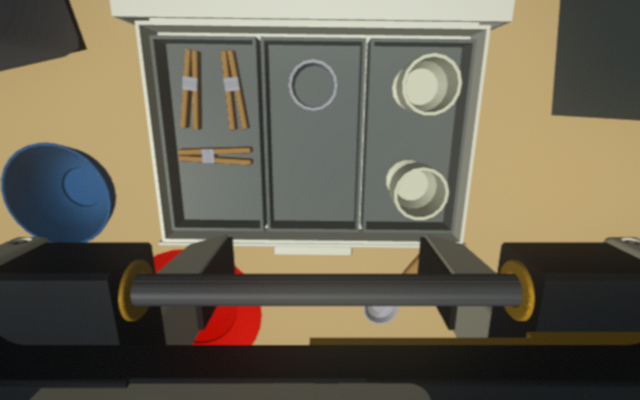

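The image shows the egg cup standing upright in the near half of its tray, rim at (420,192). The ring is next.

```bash
python3 - <<'E'
from h import *
p=(.4605,-.2557)
goto(p,.13,0); line(p,.05,.15); manip.sleep(.2); line(p,.0235,.06); manip.sleep(.2); effector.close(f_grip=15); manip.sleep(.2); stat("grip")
line(p,.25,.25)
s=slot("rings",-.044,.003); goto(s,.24,DY); line(s,.155,.15); manip.sleep(.2); line(s,.1312,.04); manip.sleep(.3); stat("low"); snap("ringlow","scene")
effector.open_jaws(); stat("open"); line(s,.25,.2)
goto((.50,.22),.30,DY); manip.sleep(.15); _,a=snap("ringdone"); 
manip.move_pose([.60,-.154,.30],down(.119)); manip.sleep(.2); _,b=snap("cad2")
import json; c=viewer.get_calibration("wrist"); json.dump({k:np.array(v).tolist() for k,v in c.items()},open("C2.json","w")); stat()
cv2.imwrite("pics/two.png",np.vstack([a[:240],b[:330]]))
E
```

```text
grip 30.07 [ 0.4605 -0.2558  0.0235] gap 0.0436 F [ 0.28 -0.42  0.69] 15.0
low 34.88 [0.4911 0.2354 0.1314] gap 0.0436 F [ 0.35 -0.18 -1.02] 15.0
open 35.86 [0.491  0.2354 0.1312] gap 0.0919 F [-0.01 -0.12  0.37] 0.0
 38.82 [ 0.6002 -0.1526  0.3003] gap 0.0924 F [-1.25 -0.85 -0.02] 0.0
```

View pics/two.png

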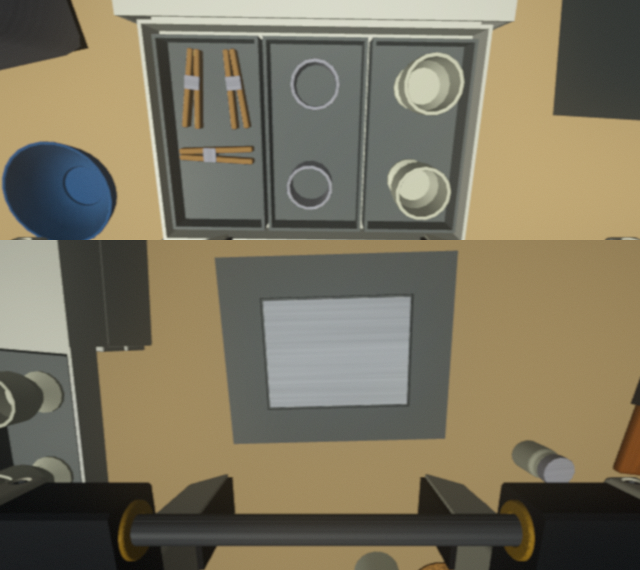

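The image shows the ring upright at (309,187) in its tray. The caddy top is fully visible, with flap corners at about (261,298), (412,295), (409,404) and (269,408) in the composite. Next I'm computing the flap and tin positions.

```bash
cat > m2.py <<'E'
from h import *
import json
np.set_printoptions(precision=4,suppress=True)
c=json.load(open("C2.json")); im=cv2.imread("pics/cad2.png"); 
g=cv2.cvtColor(im,cv2.COLOR_BGR2LAB)
m=np.zeros(im.shape[:2],np.uint8); m[30:200,235:435]=(g[30:200,235:435,0]>130)&(g[30:200,235:435,2]<140)
d=np.zeros_like(m); d[5:215,200:470]=(g[5:215,200:470,2]<138)
for n,k in (("flap",m),("box",d)):
    ct=max(cv2.findContours(k,cv2.RETR_EXTERNAL,cv2.CHAIN_APPROX_NONE)[0],key=cv2.contourArea)[:,0]
    W=np.array([onplane(c,p,.144)[:2] for p in ct]).astype(np.float32)*1000
    h=cv2.convexHull(ct).astype(np.float32); q=cv2.approxPolyN(h,4)[0] if hasattr(cv2,"approxPolyN") else None
    print(n,cv2.minAreaRect(W)); print(np.array([onplane(c,p,.144)[:2] for p in q]), np.mean([onplane(c,p,.144)[:2] for p in q],0))
C=json.load(open("C.json"))
print("tin",*tri((C["w0"],(391,196.5)),(C["w1"],(540,197.5))),onplane(C["w0"],(391,196.5),.056),onplane(C["w1"],(540,197.5),.056))
E
python3 m2.py
```

```text
flap ((663.9359741210938, -152.8933868408203), (91.31381225585938, 125.47854614257812), 8.48655891418457)
[[ 0.628  -0.2217]
 [ 0.6095 -0.0975]
 [ 0.6999 -0.0842]
 [ 0.7182 -0.2082]] [ 0.6639 -0.1529]
box ((664.0735473632812, -153.09567260742188), (158.7928466796875, 198.529052734375), 8.469731330871582)
[[ 0.6001 -0.2627]
 [ 0.571  -0.0667]
 [ 0.728  -0.0432]
 [ 0.7572 -0.2397]] [ 0.6641 -0.1531]
tin [ 0.4623 -0.3776  0.0558] 0.0009884226281865348 [ 0.4629 -0.3775  0.056 ] [ 0.4619 -0.3775  0.056 ]
```

```bash
python3 - <<'E'
from h import *
p=(.4625,-.3776); Y=.148; ex=np.array([np.cos(Y),np.sin(Y)]); s=np.array([.664,-.153])-.004*ex
goto(p,.13,0); line(p,.07,.15); manip.sleep(.2); line(p,.041,.08); manip.sleep(.1); effector.close(f_grip=15); stat("grip")
line(p,.27,.25)
o=[Y-.52,Y+.52]; yaw=min([a+k for a in o for k in (0,np.pi,-np.pi)],key=lambda y:(lambda q:9 if q is None else abs(np.array(q)-manip.current_q()).max())(manip.solve_ik([*s,.27],down(y))))
manip.move_pose([*s,.27],down(yaw)); manip.sleep(.3); stat(f"above {yaw:.2f}")
line(s,.19,.15); stat(); line(s,.104,.06); manip.sleep(.3); stat("in"); snap("tinin","scene")
E
```

```text
grip 42.11 [ 0.4625 -0.3778  0.0411] gap 0.0496 F [ 0.18 -0.49  0.76] 15.0
above 0.67 44.62 [ 0.6597 -0.1552  0.2701] gap 0.0499 F [-0.2  -0.38 -0.19] 15.0
 45.3 [ 0.6606 -0.1534  0.1907] gap 0.0497 F [-0.85 -0.01  0.12] 15.0
in 47.18 [ 0.6601 -0.1536  0.1042] gap 0.0499 F [ 0.15  0.31 -0.58] 15.0
```

```bash
python3 -c "
import cv2;a=cv2.imread('pics/tinin.png')[110:250,180:380];cv2.imwrite('pics/tc.png',cv2.resize(a,None,fx=3.5,fy=3.5))"
```

```text
(no output)
```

View pics/tc.png

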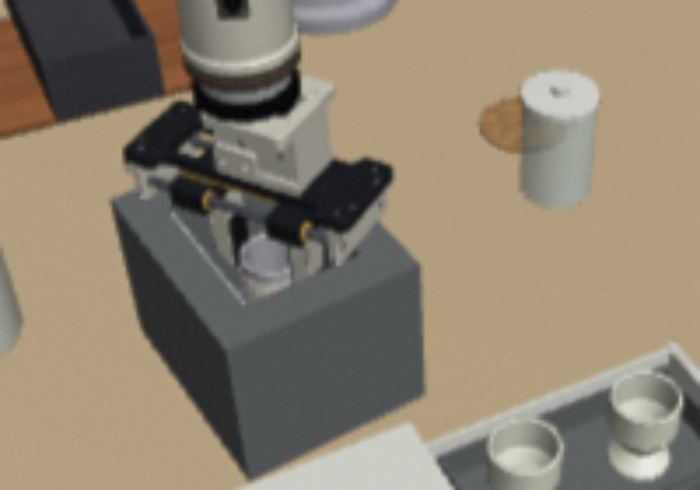

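The gripper holds the tin down in the opening at (270,255), with the flap swung down and the body clear of the top. I'm releasing it and withdrawing.

```bash
python3 - <<'E'
from h import *
s=manip.current_tool_pos()[:2]
effector.open_jaws(); manip.sleep(.3); stat("open"); line(s,.30,.12); stat("up")
manip.move_pose([.60,-.154,.32],down(.119)); manip.sleep(.5); _,b=snap("cad3"); _,a=snap("end","scene"); stat()
cv2.imwrite("pics/fin.png",np.vstack([a[100:370],b[:240]]))
E
```

```text
open 48.38 [ 0.66   -0.1536  0.1039] gap 0.0919 F [-1.44  1.33 -0.01] 0.6
up 50.16 [ 0.6598 -0.1537  0.2991] gap 0.0919 F [ 0.14 -0.    0.3 ] 0.0
 51.28 [ 0.6001 -0.1539  0.3199] gap 0.092 F [ 0.18 -0.05  0.85] 0.0
```

View pics/fin.png

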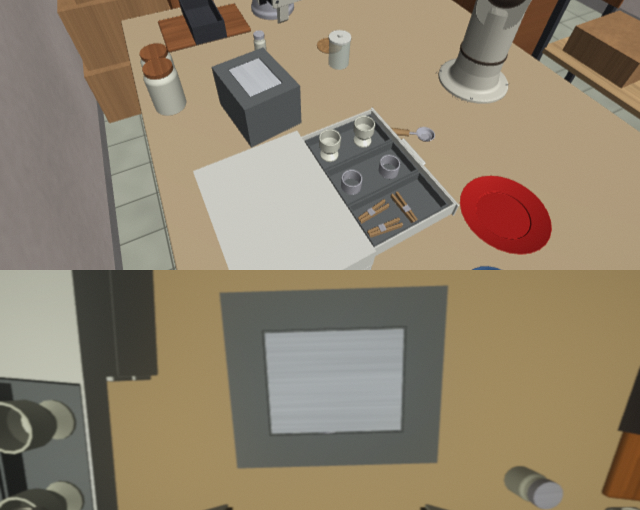

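The flap is shut level at (335,380) and the tin is out of sight inside the caddy. The cup, ring and peg are in their trays, and the tumbler stands unmoved at (340,50).

```bash
python3 -c "
from bench import manip
print(manip.hand_in())"
```

```text
the job is handed in; nothing more can be done
None
```

I handed the job in at about 51 s: the peg, egg cup and napkin ring are each in the matching tray, the tin is inside the caddy with the flap shut, and the tumbler was not touched.

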